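Find and seat the rocking tin lid

ROBOT

A 6-joint arm with a two-finger parallel gripper is mounted at the origin on the work surface. World frame = base frame: x ahead of the robot, y to its left, z up, the work surface at z = 0. Lengths are in m, angles in rad, forces in N, time in s.
With the tool pointing down it reaches from about 0.3 to 0.875 m from the base axis. Payload 6.4 kg.
Tool frame: the origin (TCP) lies at the very end of the fingers, on their centre line; the grasp point (between the pads) lies 19 mm behind it (ctrl.hold_point_z is the distance from the TCP to the grasp point, in m); y points along the fingers, x is the direction in which the jaws open and shut, and the axes are right-handed (so a half turn about y gives the same grasp; the last joint's range is limited). The gripper opens to 85 mm and grips with 20 to 120 N. Pads are 22 mm wide; open, the fingers measure 114 mm over their backs; the gripper's body (76 mm by 85 mm) begins 54 mm behind the grasp point. The pads swing forward as they close: fully open they stand 13 mm farther back than shut.
Start: joints at [1.118, 0.181, 1.607, -0, 1.354, -0.206], TCP at [0.14, 0.558, 0.231] pointing down, gripper open.
Joint ranges: [-2.99, 2.99], [-0.89, 2.07], [0.3, 2.58], [-1.14, 4.28], [0, 2.63], [-3.12, 3.12]. Speed limits (rad/s): [2.57, 2.57, 3.01, 3.14, 3.14, 3.14].

INTERFACE

Orientations are given as a unit quaternion [w, x, y, z].
In Python, from bench import ctrl, imaging gives the robot as it stands.
- The arm moves only by the shell command python3 -m jog 'ROWS'. ROWS is JSON, a list of rows, each a list of 3 entries, a list of its own where there are three numbers: the shift along the tool's x, y, z in cm, then the turn, a rotation vector about the tool's x, y, z in rad, then the finger opening in cm, from 0 to 8.54. A call has 1 to 12 rows; each row shifts and turns the pose as measured when the row begins, along the tool's axes as they then stand; what a row does not reach is not made up. A row lasts 1/12 s, in which the tool goes at most 41.7 mm and 7.16 degrees, less where a joint would pass 70% of its speed; a pose out of reach is approached as far as the arm can. A call is refused whole if a number of a shift passes 4.17 or a number of a turn 0.125, either way. A call with a gripper value outside its range is refused whole. The fingers move at their own pace and stop on an object; the grip force is fixed at half the most. Time passes only in rows, so rows that do not move let the fingers close. It gives the time, the measured TCP pose, the force and the opening at its end, in the units of the state.
- ctrl.get_obs(): the state, without advancing time (a new reading comes with each control period).
- imaging.camera(name): name is "scene" or "top"; returns a dict with "frame" (384x512x3 uint8, red, green, blue), "depth" (384x512 float32, m along the optical axis (not along the pixel's ray), 0 where there is no reading), "K" (3x3 intrinsics, pixels), "R" (3x3) and "t" (3): a world point X has camera coordinates R X + t. Camera axes: x right, y down, z forward; pixel columns grow to the right and rows downward; lengths in m; the calibration is good to about 2 mm. A picture is of the moment at which its call begins.
- ctrl.hand_in(): hands the job in, once; it reports no verdict.
The state is a dict: "time_s": time; "q": joint angles; "dq": joint speeds; "joint_efforts": joint torques, N m; "eef_pos": TCP position; "eef_rot": TCP orientation; "wrist_force": force on the tool from outside, world axes, zero at the start; "torque": the same for the moment, N m; "opening": opening from 0.0 (shut) to 1.0 (fully open).
Only numpy, scipy, OpenCV 4.12 (cv2) and the standard library are available. Lean on these libraries where they do the work, as an engineer would, in place of code of your own. Each camera call takes 0.05 s, during which the arm holds its last target. There are 200 camera calls.

TASK

One of the four identical sweet-tin lids on the counter is not pressed home: test them by pressing gently with a fingertip near the rim until you find the one that rocks, then press that lid on its middle until it is fully home. Do not lift the lids or disturb anything else; the program finishes while the fingertip is still holding that lid down.

Things in the scene. Friction and masses are not known exactly. Their poses are not given: they have to be found in the camera images.
- lid_a: Flat round lid of bare metal, 97 mm across, one of four alike. Origin: centre of its flat top face, 75 mm above the counter at the start; z up. Its skirt hangs 18 mm down over a round steel tin 92 mm wide that cannot move. Letters a to d say nothing about place or which lid rocks; tins differ a few mm in height, so height does not tell it either.
- lid_b: Flat round lid of bare metal, 97 mm across, one of four alike. Origin: centre of its flat top face, 75 mm above the counter at the start; z up. A lid that is home stands firm wherever pressed. The loose one stands level on a stiff press fit 7 mm in radius at its middle and can shift 2.5 mm sideways.
- lid_c: Flat round lid of bare metal, 97 mm across, one of four alike. Origin: centre of its flat top face, 75 mm above the counter at the start; z up. A light press (1 to 5 N) 33 to 40 mm from the loose lid's centre tips it 6 to 10 degrees; a broad fingertip sinks 2.5 to 4 mm there, under 2 mm nearer the middle, and it falls back level when released.
- lid_d: Flat round lid of bare metal, 97 mm across, one of four alike. Origin: centre of its flat top face, 75 mm above the counter at the start; z up. Pressed within 8 mm of its centre, the loose lid resists up to about 9 N, then goes down 6 mm until home (top at 69 mm), level and firm, and stays. Lids dent above 40 N.
- weight: brass counter weight with a small head, 32 mm across, 44 mm tall, standing between two tins on the left; origin at the centre of its underside; loose, to be left alone
- spice: small amber glass jar with a steel cap, 32 mm across, 62 mm tall, standing between two tins on the right; origin at the centre of its underside; loose, to be left alone
- jar: glass jar with a red cap, 76 mm across, 115 mm tall, behind the tins; origin at the centre of its underside; loose, to be left alone
- pack: wrapped pack of brittle, 75 x 130 x 30 mm, brown with pale bands, lying behind the tins; origin at the centre of its underside; loose, to be left alone
- bowl: small steel sample bowl, 90 mm across, 40 mm tall, behind the tins; origin at the centre of its underside; loose, to be left alone
- scoop: spoon with a wooden handle, 170 mm long, lying in front of the tins near the robot; origin under its middle; loose, to be left alone
Not all that is in view belongs to the job. What is shaped like the lid_d but green or orange is not meant.

How it is judged:
On the way, in this order (a step that is already met when the one before it is completed fails the run):
1. the loose lid rocks (tilts more than 3 degrees) under a fingertip near its rim, before it is seated (((angle between lid_a's own z axis and vertical above 0.052 rad and contact force between the fingers and lid_a above 0.2 N) or (angle between lid_b's own z axis and vertical above 0.052 rad and contact force between the fingers and lid_b above 0.2 N) or (angle between lid_c's own z axis and vertical above 0.052 rad and contact force between the fingers and lid_c above 0.2 N) or (angle between lid_d's own z axis and vertical above 0.052 rad and contact force between the fingers and lid_d above 0.2 N))), for 0.05 s.
2. that lid is pressed home by the fingers: 3.5 mm or more lower than it stood, and level (((height (world z) of lid_a below 0.0715 m and angle between lid_a's own z axis and vertical below 0.035 rad and contact force between the fingers and lid_a above 1 N) or (height (world z) of lid_b below 0.0715 m and angle between lid_b's own z axis and vertical below 0.035 rad and contact force between the fingers and lid_b above 1 N) or (height (world z) of lid_c below 0.0715 m and angle between lid_c's own z axis and vertical below 0.035 rad and contact force between the fingers and lid_c above 1 N) or (height (world z) of lid_d below 0.0715 m and angle between lid_d's own z axis and vertical below 0.035 rad and contact force between the fingers and lid_d above 1 N))), for 0.2 s.
At the end, for the whole second after the job is handed in: the lid that rocked is home (its top less than 71.5 mm above the counter, 69 mm when fully down) and the fingers still press on it with more than 1 N; all four lids sit on their tins, level within 2 degrees, and at rest (((height (world z) of lid_a below 0.0715 m and contact force between the fingers and lid_a above 1 N) or (height (world z) of lid_b below 0.0715 m and contact force between the fingers and lid_b above 1 N) or (height (world z) of lid_c below 0.0715 m and contact force between the fingers and lid_c above 1 N) or (height (world z) of lid_d below 0.0715 m and contact force between the fingers and lid_d above 1 N)) and angle between each of lid_a, lid_b, lid_c, lid_d's own z axis and vertical below 0.035 rad and height (world z) of lid_a between 0.066 and 0.078 m and linear speed of each of lid_a, lid_b, lid_c, lid_d below 0.02 m/s and height (world z) of lid_b between 0.066 and 0.078 m and height (world z) of lid_c between 0.066 and 0.078 m and height (world z) of lid_d between 0.066 and 0.078 m); the arm keeps its last pose, push and grip.
It fails at once if a lid is lifted or carried (its centre more than 10 mm above where it stood) (height (world z) of any of lid_a, lid_b, lid_c, lid_d above 0.085 m).
It fails at once if a lid is pressed with more than 40 N, which dents it (contact force between the fingers and lid_a above 40 N or contact force between the fingers and lid_b above 40 N or contact force between the fingers and lid_c above 40 N or contact force between the fingers and lid_d above 40 N).
It fails at once if a bystander is moved more than 20 mm (distance of any of weight, spice, jar, pack, bowl, scoop from where it was at the start of the episode above 0.02 m).
It also fails if it takes over 51 s, if anything falls off the work surface, if the arm or the gripper's body presses on something with over 40 N, if the wrist force passes 120 N, or if a joint passes its speed limit or range.

## Working session

There is one attempt and no reset: what is moved stays moved. The work goes in short steps, Python scripts to look and compute and a shell command to move; the robot and the scene stay as the last step left them, time stands still between calls to the robot, and variables do not carry over. Pictures are saved under pics/ and viewed, about 8 in all and at most 12, crops included, and the job is handed in when it is done.

```bash
mkdir -p pics; ls
cat > h.py <<'E'
import numpy as np, cv2
from bench import ctrl, imaging
def cam(n):
    c=imaging.camera(n); return c
def pts(c):
    d=c["depth"]; v,u=np.mgrid[:384,:512]; K=c["K"]
    P=np.stack([(u-K[0,2])/K[0,0]*d,(v-K[1,2])/K[1,1]*d,d],-1)
    return (P-c["t"])@c["R"]
def save(n,im): cv2.imwrite("pics/"+n,cv2.cvtColor(im,cv2.COLOR_RGB2BGR))
E
python3 - <<'E'
from h import *
o=ctrl.get_obs(); print({k:np.round(v,3) for k,v in o.items()})
for n in("top","scene"):
    c=cam(n); save(n+"0.png",c["frame"]); np.savez(n+"0.npz",**c)
    print(n,-c["R"].T@c["t"], (c["depth"]>0).mean())
E
```

```text
pics
{'time_s': np.float64(0.0), 'q': array([ 1.118,  0.182,  1.608, -0.   ,  1.354, -0.206]), 'dq': array([ 0.   , -0.   , -0.001, -0.001,  0.002, -0.   ]), 'joint_efforts': array([ 1.0000e-03, -4.4486e+01, -3.5134e+01, -0.0000e+00,  9.0000e-03,
       -0.0000e+00]), 'eef_pos': array([0.14 , 0.557, 0.23 ]), 'eef_rot': array([-0.557,  0.558,  0.434, -0.435]), 'wrist_force': array([ 0.424, -0.424, -0.568]), 'torque': array([-0.038,  0.023, -0.039]), 'opening': np.float64(1.002)}
top [ 0.38693348 -0.0031007   0.90906052] 0.9960072835286459
scene [ 0.96610986 -0.48057151  0.76587377] 0.9959259033203125
```

View pics/top0.png

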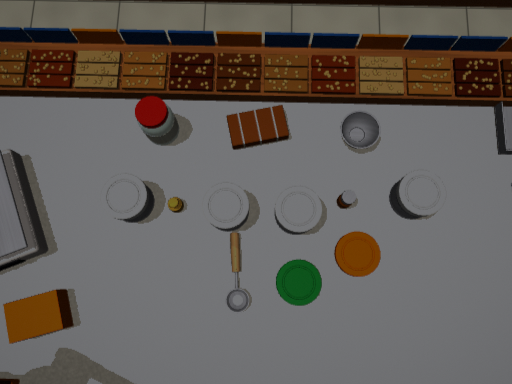

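View pics/scene0.png

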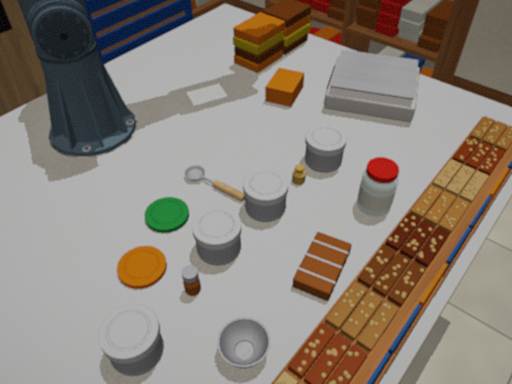

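Top view: four pale lids at about (128,197), (228,206), (298,209) and (421,193); brass weight at (176,204), spice at (346,199). The green and orange discs at (299,282) and (357,254) are decoys. The scene view agrees.

Run:
```python
from h import *
for n in("top","scene"):
    c=dict(np.load(n+"0.npz")); P=pts(c)
    m=((P[...,2]>.062)&(P[...,2]<.09)&(P[...,0]>.25)).astype(np.uint8)
    N,l,s,ct=cv2.connectedComponentsWithStats(m)
    print(n)
    for i in range(1,N):
        if s[i,4]<400: continue
        q=P[l==i]; (cx,cy),r=cv2.minEnclosingCircle(q[:,:2].astype(np.float32))
        t=q[:,2]>.068
        print(ct[i].round(),"mean",q[:,:2].mean(0).round(4),"circ",round(cx,4),round(cy,4),"d",round(2*r,4),"z",np.median(q[:,2]).round(4),np.percentile(q[:,2],95).round(4))
c=dict(np.load("top0.npz")); P=pts(c); save("crop0.png",cv2.resize(c["frame"][90:310,80:460],(800,463)))
for (u,v) in [(176,204),(348,197),(152,112),(235,300)]: print(u,v,P[v,u].round(3))
```

```text
top
[60. 32.] mean [0.9151 0.4549] circ 0.9172 0.4611 d 0.2726 z 0.0782 0.0865
[460.  40.] mean [ 0.9159 -0.4333] circ 0.9143 -0.4392 d 0.2301 z 0.078 0.0869
[  9. 217.] mean [0.4961 0.5089] circ 0.5249 0.5326 d 0.2229 z 0.0773 0.0797
[421. 193.] mean [ 0.5699 -0.3336] circ 0.5711 -0.3356 d 0.0987 z 0.0749 0.0774
[124. 197.] mean [0.5453 0.2774] circ 0.547 0.2788 d 0.0975 z 0.0743 0.0768
[225. 206.] mean [0.5322 0.0672] circ 0.5332 0.0677 d 0.0973 z 0.0746 0.0769
[298. 209.] mean [ 0.5291 -0.0816] circ 0.5303 -0.0819 d 0.0973 z 0.0747 0.0773
scene
[375.  75.] mean [0.5039 0.5876] circ 0.4989 0.5959 d 0.2964 z 0.0781 0.0804
[325. 139.] mean [0.5502 0.2693] circ 0.5459 0.2744 d 0.1012 z 0.0746 0.0772
[435. 280.] mean [0.9176 0.0781] circ 0.9172 0.1418 d 0.6329 z 0.0851 0.0872
[265. 186.] mean [0.5374 0.059 ] circ 0.534 0.0645 d 0.1018 z 0.0749 0.0772
[377. 189.] mean [0.7275 0.1964] circ 0.7187 0.2198 d 0.0764 z 0.0783 0.0889
[216. 227.] mean [ 0.5342 -0.0892] circ 0.5295 -0.0865 d 0.0999 z 0.075 0.0772
[128. 333.] mean [ 0.5754 -0.341 ] circ 0.5716 -0.3389 d 0.0989 z 0.0752 0.0773
176 204 [0.538 0.175 0.043]
348 197 [ 0.559 -0.186  0.064]
152 112 [0.716 0.223 0.112]
235 300 [ 0.341  0.044 -0.   ]
```

```bash
python3 -m jog '[[[0,0,0],[0,-0.123,0],0],[[0,0,0],[0,-0.123,0],0],[[-2.3,0,-3],[0,0,0],0],[[-2.3,0,-3],[0,0,0],0],[[-2.3,0,-3],[0,0,0],0],[[-2.3,0,-3],[0,0,0],0],[[-2.3,0,-3],[0,0,0],0],[[-2.3,0,-3],[0,0,0],0],[[-2.3,0,-3],[0,0,0],0],[[-2.3,0,-3],[0,0,0],0],[[-2.3,0,-3],[0,0,0],0],[[-2.3,0,-3],[0,0,0],0]]'
cat > s.py <<'E'
from h import *
from scipy.spatial.transform import Rotation as R
import sys
L={1:(.547,.277),2:(.533,.067),3:(.530,-.083),4:(.571,-.337)}
o=ctrl.get_obs(); w=o["eef_rot"]; M=R.from_quat([*w[1:],w[0]]).as_matrix(); p=o["eef_pos"]
print("t",o["time_s"],"p",p.round(4),"F",o["wrist_force"].round(2),"op",o["opening"].round(2))
print("tool y",M[:,1].round(3),"z",M[:,2].round(3))
if len(sys.argv)>1:
    c=L[int(sys.argv[1])]; off=float(sys.argv[2]); z=float(sys.argv[3])
    print("go cm",(M.T@(np.array([c[0]-off,c[1],z])-p)*100).round(2))
E
python3 s.py 1 .037 .095
```

```text
time_s: 1.1
eef_pos: [0.4463, 0.3241, 0.2246]
eef_rot: [0.494, -0.492, -0.503, 0.51]
wrist_force: [0.4, 0.7, 0.9]
opening: 0.003Traceback (most recent call last):
  File "s.py", line 6, in <module>
    print("t",o["time_s"],"p",p.round(4),"F",o["wrist_force"].round(2),"op",o["opening"].round(2))
                                                                            ^^^^^^^^^^^^^^^^^^
AttributeError: 'float' object has no attribute 'round'
```

```bash
sed -i 's/o\["opening"\].round(2)/o["opening"]/' s.py; python3 s.py 1 .037 .095
```

```text
t 1.1 p [0.4463 0.3241 0.2246] F [0.41 0.68 0.88] op 0.0032469913368913823
tool y [-0.009 -0.006 -1.   ] z [-1.    -0.027  0.009]
go cm [-4.81 12.93 -6.35]
```

```bash
python3 -m jog '[[[-0.9,1,-1.2],[0,0,0],0],[[-0.9,1.7,-1.2],[0,0,0],0],[[-0.9,2.2,-1.2],[0,0,0],0],[[-0.9,2.2,-1.2],[0,0,0],0],[[-0.9,2.2,-1.2],[0,0,0],0],[[-0.5,2.2,-0.6],[0,0,0],0],[[0,1.5,0],[0,0,0],0],[[0,0,0],[0,0,0],0]]'
python3 s.py 1 .037 .085
```

```text
time_s: 1.77
eef_pos: [0.5233, 0.2642, 0.0882]
eef_rot: [0.496, -0.496, -0.501, 0.507]
wrist_force: [-0.6, -0.1, -0.2]
opening: -0.001
t 1.7667 p [0.5233 0.2642 0.0882] F [-0.57 -0.06 -0.24] op -0.0008270819572329274
tool y [-0.006 -0.006 -1.   ] z [-1.    -0.015  0.006]
go cm [1.3  0.32 1.31]
```

```bash
python3 -m jog '[[[0.7,0,0.7],[0,0,0],0],[[0.5,0.2,0.5],[0,0,0],0],[[0,0.2,0],[0,0,0],0],[[0,0.2,0],[0,0,0],0],[[0,0,0],[0,0,0],0]]'
python3 s.py 1 .037 .076
```

```text
time_s: 2.18
eef_pos: [0.5092, 0.2786, 0.0838]
eef_rot: [0.496, -0.496, -0.501, 0.507]
wrist_force: [0.1, 1.0, 0.0]
opening: -0.001
t 2.1833 p [0.5092 0.2786 0.0838] F [0.09 1.05 0.01] op -0.0014030512685626075
tool y [-0.005 -0.006 -1.   ] z [-1.    -0.016  0.006]
go cm [-0.16  0.78 -0.08]
```

```bash
python3 -m jog '[[[0,0.15,0],[0,0,0],0],[[0,0.15,0],[0,0,0],0],[[0,0.1,0],[0,0,0],0],[[0,0.1,0],[0,0,0],0]]'
python3 s.py 1 .037 .076
```

```text
time_s: 2.52
eef_pos: [0.5106, 0.2798, 0.0812]
eef_rot: [0.495, -0.496, -0.503, 0.506]
wrist_force: [0.7, -0.0, -0.7]
opening: -0.0
t 2.5167 p [0.5106 0.2798 0.0812] F [ 0.66 -0.01 -0.71] op -0.00029099907345058503
tool y [-0.    -0.004 -1.   ] z [-1.    -0.018  0.001]
go cm [-0.28  0.52  0.07]
```

```bash
python3 -m jog '[[[-0.2,0.2,0],[0,0,0],0],[[-0.1,0.2,0],[0,0,0],0],[[0,0.15,0],[0,0,0],0],[[0,0.15,0],[0,0,0],0],[[0,0.1,0],[0,0,0],0]]'
python3 s.py 1 .037 .076
```

```text
time_s: 2.93
eef_pos: [0.5109, 0.276, 0.0725]
eef_rot: [0.495, -0.497, -0.503, 0.505]
wrist_force: [-1.3, -0.0, -0.4]
opening: -0.002
t 2.9333 p [0.5109 0.276  0.0725] F [-1.27 -0.04 -0.37] op -0.0016095090258639664
tool y [-0.001 -0.004 -1.   ] z [-1.    -0.017  0.001]
go cm [ 0.1  -0.35  0.09]
```

```bash
for i in 1 2 3; do python3 -m jog '[[[0,0.15,0],[0,0,0],0],[[0,0.15,0],[0,0,0],0]]' | grep -E "pos|force"; done
```

```text
eef_pos: [0.5111, 0.2761, 0.0703]
wrist_force: [-6.3, -2.6, 17.4]
eef_pos: [0.5113, 0.2763, 0.0703]
wrist_force: [-6.5, -2.1, 14.2]
eef_pos: [0.5113, 0.2762, 0.0703]
wrist_force: [-6.8, -2.5, 13.2]
```

```bash
cat > tilt.py <<'E'
from h import *
L={1:(.547,.277),2:(.533,.067),3:(.530,-.083),4:(.571,-.337)}
import sys
tag=sys.argv[1]
for n in("top","scene"):
    c=cam(n); np.savez(tag+n+".npz",**c); P=pts(c)
    for k,(x,y) in L.items():
        r=np.hypot(P[...,0]-x,P[...,1]-y); m=(r<.044)&(P[...,2]<.082)&(P[...,2]>.058)
        q=P[m]; A=np.c_[q[:,:2]-[x,y],np.ones(len(q))]
        if len(q)<50: continue
        for _ in range(3):
            s,*_=np.linalg.lstsq(A,q[:,2],rcond=None); e=np.abs(A@s-q[:,2]); k2=e<.003; A=A[k2];q=q[k2]
        print(n,k,len(q),"slope deg",np.degrees(s[:2]).round(1),"z",s[2].round(4))
E
python3 tilt.py a
python3 - <<'E'
from h import *
c=dict(np.load("ascene.npz")); save("a.png",cv2.resize(c["frame"][60:260,180:440],(780,600)))
E
```

```text
top 1 593 slope deg [8.7 0.4] z 0.0746
top 2 1359 slope deg [0.1 0. ] z 0.0746
top 3 1369 slope deg [ 0.1 -0.1] z 0.0748
top 4 1349 slope deg [-0.1 -0.1] z 0.075
scene 1 566 slope deg [8.6 0.7] z 0.0754
scene 2 917 slope deg [ 0.  -0.1] z 0.0751
scene 3 1186 slope deg [0. 0.] z 0.0752
scene 4 2092 slope deg [0.2 0. ] z 0.0753
```

View pics/a.png

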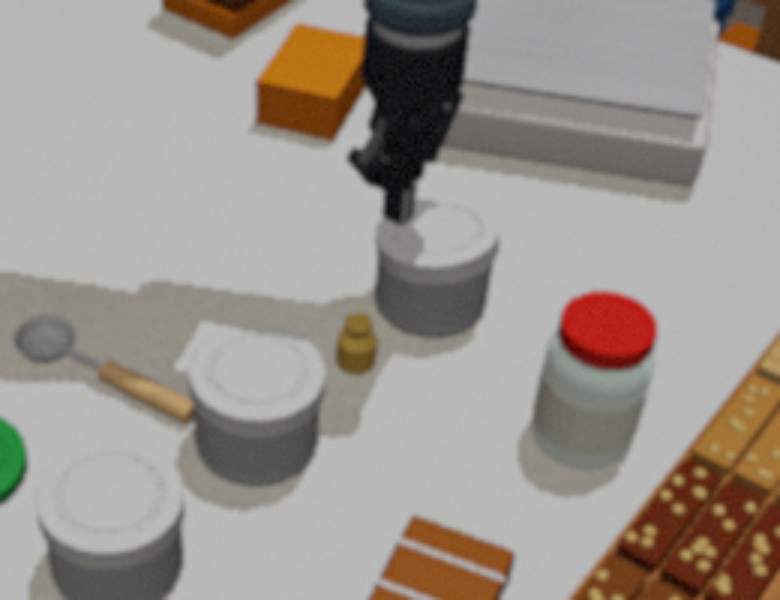

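The crop shows the fingertip at (400,205) on the near rim of the left lid, with the lid tipped toward it. Both depth views give 8.7°, so this lid is the loose one. I'll lift off, re-measure its centre, then press there.

```bash
python3 -m jog '[[[0,-1,0],[0,0,0],0],[[0,-1,0],[0,0,0],0],[[0,-2,1],[0,0,0],0],[[0,-2,2],[0,0,0],0],[[0,-2,2],[0,0,0],0],[[0,-1,2],[0,0,0],0],[[0,0,0],[0,0,0],0],[[0,0,0],[0,0,0],0]]'
python3 tilt.py b | grep " 1 "
python3 - <<'E'
from h import *
for n in("top","scene"):
    for t in ("0","b"):
        c=dict(np.load("top0.npz" if 0 else (n+"0.npz" if t=="0" else "b"+n+".npz"))); P=pts(c)
        m=(np.hypot(P[...,0]-.547,P[...,1]-.277)<.06)&(P[...,2]>.0715)&(P[...,2]<.079)
        q=P[m][:,:2].astype(np.float32); print(n,t,m.sum(),cv2.minEnclosingCircle(q),q.mean(0))
E
python3 s.py 1 0 .09
```

```text
time_s: 4.2
eef_pos: [0.4411, 0.2757, 0.1687]
eef_rot: [-0.494, 0.498, 0.505, -0.504]
wrist_force: [0.1, 0.3, -0.3]
opening: 0.0
top 1 1324 slope deg [ 0.1 -0.1] z 0.0737
scene 1 679 slope deg [0.1 0.1] z 0.0742
top 0 1617 ((0.5469502806663513, 0.27901506423950195), 0.048587653785943985) [0.5460426  0.27868918]
top b 1560 ((0.5464868545532227, 0.2793826758861542), 0.048720404505729675) [0.546306   0.27889854]
scene 0 868 ((0.5452840328216553, 0.2742064297199249), 0.05056999996304512) [0.54791033 0.27305114]
scene b 841 ((0.5461878180503845, 0.27470678091049194), 0.0504157729446888) [0.5479929 0.2733295]
t 4.3 p [0.4413 0.2756 0.1678] F [ 0.12 -0.2   0.17] op -0.002203800711002202
tool y [ 0.003 -0.004 -1.   ] z [-1.    -0.017 -0.003]
go cm [-1.000e-02  7.810e+00 -1.055e+01]
```

```bash
python3 -m jog '[[[0,0,-2],[0,0,0],0],[[0,0.5,-2.5],[0,0,0],0],[[0,1,-2.5],[0,0,0],0],[[0,1.5,-1.5],[0,0,0],0],[[0,1.5,-0.8],[0,0,0],0],[[0,1,0],[0,0,0],0],[[0,0.3,0],[0,0,0],0],[[0,0,0],[0,0,0],0]]'
python3 s.py 1 0 .082
```

```text
time_s: 4.97
eef_pos: [0.5411, 0.2749, 0.1008]
eef_rot: [0.496, -0.497, -0.501, 0.506]
wrist_force: [-0.6, -0.8, -0.4]
opening: 0.001
t 4.9667 p [0.5411 0.2749 0.1008] F [-0.57 -0.77 -0.42] op 0.0013816955030828617
tool y [-0.003 -0.006 -1.   ] z [-1.    -0.014  0.003]
go cm [ 0.21  1.88 -0.6 ]
```

```bash
python3 -m jog '[[[0.2,0.4,-0.5],[0,0,0],0],[[0.1,0.5,-0.3],[0,0,0],0],[[0,0.4,0],[0,0,0],0],[[0,0.3,0],[0,0,0],0],[[0,0,0],[0,0,0],0]]'
python3 s.py 1 0 .077
```

```text
time_s: 5.38
eef_pos: [0.5487, 0.2789, 0.0846]
eef_rot: [0.495, -0.497, -0.502, 0.506]
wrist_force: [0.0, -0.9, -0.2]
opening: -0.004
t 5.3833 p [0.5487 0.2789 0.0846] F [ 0.01 -0.92 -0.19] op -0.0038779747307803357
tool y [-0.002 -0.005 -1.   ] z [-1.    -0.015  0.002]
go cm [-0.19  0.76  0.17]
```

Within 3 mm of the centre. I'll trim slightly and descend slowly.

```bash
python3 -m jog '[[[-0.2,0.2,0.2],[0,0,0],0],[[0,0.2,0],[0,0,0],0],[[0,0.15,0],[0,0,0],0],[[0,0.15,0],[0,0,0],0]]' | grep -E "pos|force"; for i in 1 2 3 4; do python3 -m jog '[[[0,0.15,0],[0,0,0],0],[[0,0.15,0],[0,0,0],0]]' | grep -E "pos|force"; done
```

```text
eef_pos: [0.5468, 0.2772, 0.0786]
wrist_force: [0.0, 0.2, 0.8]
eef_pos: [0.5469, 0.2772, 0.0756]
wrist_force: [0.5, -0.0, 0.1]
eef_pos: [0.5471, 0.2772, 0.0731]
wrist_force: [-3.5, -1.0, 7.2]
eef_pos: [0.5471, 0.2773, 0.0716]
wrist_force: [-3.8, -1.0, 7.4]
eef_pos: [0.5471, 0.2772, 0.0704]
wrist_force: [-4.3, -2.1, 7.7]
```

```bash
for i in 1 2 3 4; do python3 -m jog '[[[0,0.15,0],[0,0,0],0],[[0,0.15,0],[0,0,0],0],[[0,0.15,0],[0,0,0],0]]' | grep -E "pos|force"; done; python3 tilt.py c
```

```text
eef_pos: [0.5472, 0.2773, 0.0689]
wrist_force: [-6.0, -2.4, 14.3]
eef_pos: [0.5472, 0.2773, 0.0689]
wrist_force: [-5.7, -3.0, 9.8]
eef_pos: [0.5472, 0.2773, 0.0689]
wrist_force: [-5.4, -1.3, 9.9]
eef_pos: [0.5472, 0.2773, 0.0689]
wrist_force: [-5.5, -2.0, 12.4]
top 1 656 slope deg [-0.1 -0.2] z 0.0684
top 2 1347 slope deg [-0.  -0.1] z 0.0747
top 3 1373 slope deg [0.1 0. ] z 0.0748
top 4 1360 slope deg [0. 0.] z 0.075
scene 1 532 slope deg [ 0.1 -0. ] z 0.0689
scene 2 926 slope deg [0.1 0.1] z 0.0751
scene 3 1182 slope deg [-0.1  0.1] z 0.0753
scene 4 2068 slope deg [ 0.1 -0. ] z 0.0753
```

```bash
python3 s.py
python3 - <<'E'
from h import *
c=dict(np.load("ctop.npz")); save("end.png",c["frame"])
print(ctrl.hand_in())
E
python3 s.py
```

```text
t 7.4833 p [0.5472 0.2773 0.0689] F [-5.48 -1.93 11.49] op 5.479114868525956e-05
tool y [-0.001 -0.008 -1.   ] z [-1.    -0.019  0.002]
the job is handed in; nothing more can be done
None
the job is handed in; nothing more can be done
```

View pics/end.png

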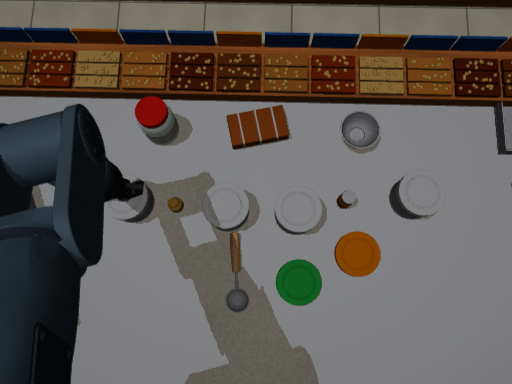

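The loose lid was the leftmost one, at about (0.547, 0.277). It is now fully home, and I handed the job in at 7.5 s with the fingertip still holding it down. I tested only that lid, because the first rim press found it.

- **Rocking test:** a press about 36 mm from its centre tipped it 8.7° (8.6° in the second view). It fell back level when released. That press reached 17 N at the wrist once the lid had tipped as far as it goes. This is more than the "light press" in the brief, but well under the 40 N dent limit.
- **Pressing home:** pressed on its middle, the lid gave way at about 7–8 N and then stood firm, with the fingertip at 68.9 mm.
- **Last checks:** the lid top measured 68.4 mm (top view) and 68.9 mm (scene view), level within 0.3°. The upward force was 11.5 N, with about 6 N sideways from friction. The other three lids were unchanged at about 75 mm and level. In the last picture, the weight (176,204), spice (346,199), jar, pack, bowl and scoop are where they started.

No check failed. The two views differed by about 0.5 mm in lid height and up to 5 mm in where the lid's centre lies. I used a centre close to the top view's, about 2 mm off it.

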